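Stand the tall V-head work support on the set-up plate's pad

ROBOT

A 6-joint arm with a two-finger parallel gripper is mounted at the origin on the work surface. World frame = base frame: x ahead of the robot, y to its left, z up, the work surface at z = 0. Lengths are in m, angles in rad, forces in N, time in s.
With the tool pointing down it reaches from about 0.4 to 0.925 m from the base axis. Payload 12.5 kg.
Tool frame: the origin (TCP) lies on the centre line of the jaws, within the pads' length; the fingertips stand 25 mm ahead of it and the grasp point (between the pads) lies 6 mm ahead of it (arm.tip_extent is the distance from the TCP to the fingertips, in m); z points along the fingers, y is the direction in which the jaws open and shut (so a half turn about z gives the same grasp; the last joint's range is limited). The gripper opens to 95 mm and grips with 3 to 60 N. Pads are 20 mm wide; open, the fingers measure 119 mm over their backs; the gripper's body (75 mm by 180 mm) begins 59 mm behind the grasp point.
Start: joints at [-1.32, 0.491, 1.559, -0, 1.092, -0.106], TCP at [0.218, -0.586, 0.24] pointing down, gripper open.
Joint ranges: [-3.1, 3.1], [-0.84, 2.19], [0.05, 2.79], [-1.13, 4.28], [0.06, 2.93], [-2.69, 2.69]. Speed limits (rad/s): [2.22, 2.22, 2.79, 3.14, 3.14, 3.14].

INTERFACE

Orientations are given as a 3x3 rotation matrix whose columns are the frame's x, y, z axes.
In Python, from station import status, grab_frame, get_calibration, arm, look_for, landmark_of gives the robot as it stands.
- The arm moves only by the tool arm_command, never from a script. Its argument "targets" is a list of rows, each a list of 3 entries, a list of its own where there are three numbers: the shift along the tool's x, y, z in m, then the turn, a rotation vector about the tool's x, y, z in rad, then the finger opening in m, from 0 to 0.0951. A call has exactly 10 rows; each row shifts and turns the commanded pose from where the row before left it, along the tool's axes as they then stand; what a row does not reach is not made up. A row lasts 1/10 s, in which the tool goes at most 50 mm and 8.59 degrees, less where a joint would pass 70% of its speed; a pose out of reach is approached as far as the arm can. A call is refused whole if a number of a shift passes 0.05 or a number of a turn 0.15, either way. A call with a gripper value outside its range is refused whole. The fingers move at their own pace and stop on an object; "squeeze" is the grip in N (left out, the last holds). Time passes only in rows, so rows that do not move let the fingers close, or fill a call up. It gives the time, the measured TCP pose, the force and the opening at its end, in the units of the state.
- status.state(): the state, without advancing time (a new reading comes with each control period).
- grab_frame(name): name is "scene" or "side" or "wrist"; returns the picture (480x640x3 uint8, red, green, blue); there is no depth.
- get_calibration(name): a dict with "mtx" (3x3 intrinsics, pixels), "rvec" (rotation vector, rad) and "tvec" (3), from world to camera coordinates, as OpenCV has them; the wrist camera has in their place "tool_from_camera" (4x4, takes a point from camera to tool coordinates, whose origin is the TCP and whose axes are the flange's). Camera axes: x right, y down, z forward; pixel columns grow to the right and rows downward; lengths in m; the calibration is good to about 2 mm. The wrist camera is an equidistant fisheye: a pixel r from the principal point sees the ray r / f radians off the axis. A picture is of the moment at which its call begins: read the wrist's pose just before it. get_calibration takes no time and is no camera call.
- arm.job_done(): hands the job in, once; it reports no verdict.
Trained networks look in the newest picture that a camera, given by its name, has taken for a name from the list of things; names that differ only in an ending like _2 or _b are one class to them, and where a whole thing is asked for, a point or a joint stands for the part that bears it (a point fixed in the world has none). Each returns a list of dicts, best first, with "score" (0 to 1); they miss things now and then, are a little off and sometimes report something else, mostly with a low value. They report only what shows in the picture. A call takes as long as a camera call. They do not tell look-alikes from the thing itself.
- look_for(camera, name): "uv" ([column, row] in pixels, amid what is visible of it).
- landmark_of(camera, name): "uv" ([column, row] in pixels: a listed point, or the origin of a listed thing).
The state is a dict: "time_s": time; "joints": joint angles; "joint_vel": joint speeds; "effort": joint torques, N m; "ee_pos": TCP position; "ee_rot": TCP orientation; "wrist_force": force on the tool from outside, world axes, zero at the start; "ft_torque": the same for the moment, N m; "width": finger opening in m.
Only numpy, scipy, OpenCV 4.12 (cv2) and the standard library are available. Lean on these libraries where they do the work, as an engineer would, in place of code of your own. Each camera call takes 0.05 s, during which the arm holds its last target.

TASK

Stand the tall work support with the V-notched head upright in the middle of the round pad on the steel set-up plate, its V in line with the V of the plate's fixed bracket, so that a long bar can later rest in both. It is top-heavy on a small foot: set it down gently without dropping it, let go slowly, and watch for a couple of seconds that it stands still on its own before you finish. Leave the short V-head support and the flat-topped support standing where they are.

Things in the scene. Friction and masses are not known exactly. Their poses are not given: they have to be found in the camera images.
- vpost: tall V-head support, steel, 150 mm tall, about 0.6 kg, starts upright on the bench. Round foot 36 wide, 8 thick; stem 17 wide; block head 110 to 150 mm up, 46 (x) by 42 mm (y), flat upright sides, V notch 18 deep along its top in x, solid 110 to 132 mm up: grip there across x or y. Topples at about 9 degrees. Origin: centre of foot's underside; z up, x along the notch
- pad (a point): centre of the flat top of the round steel pad (70 mm wide, 20 mm above the bench) on the fixed steel set-up plate (260 x 100 x 12 mm). x runs level along the plate to the fixed V bracket 160 mm away (170 mm tall, head 46 x 42 mm), whose notch lies along this x; z up. The foot's underside comes to this height
- short_post: short V-head support, to be left alone: same steel, foot, stem width and head as the tall one but only 100 mm tall. Origin: centre of the foot's underside; z up
- flat_post: the flat-topped support, to be left alone: same steel, foot and stem, 150 mm tall, but with a plain round flat-topped head 46 mm across and 40 mm high. Origin: centre of the foot's underside; z up
There are look-alikes about, which are no part of the job. What is shaped like the vpost but blue, purple or red is not meant.

How it is judged:
By the outcome, as a careful person would: the job done as asked, in the order asked, and still so for the second after the job is handed in, with the robot touching nothing.
It also fails if it takes over 54 s, if anything falls off the work surface, if the arm or the gripper's body presses on something with over 40 N, if the wrist force passes 120 N, or if a joint passes its speed limit or range.

## Working session

There is one attempt and no reset: what is moved stays moved. The work goes in short steps, Python scripts to look and compute and a tool call to move; the robot and the scene stay as the last step left them, time stands still between calls to the robot, and variables do not carry over. Pictures are saved under pics/ and viewed, and the job is handed in when it is done.

Besides the shell and the picture viewer there is one more tool, called in YAML: its name, and indented under it one key for each argument. arm_command: Moves the arm, as the interface text tells. Its arguments: {"type":"object","properties":{"targets":{"type":"array","items":{"type":"array"}},"squeeze":{"type":"number"}},"required":["targets"]}

```bash
mkdir -p pics; ls
cat > h.py <<'E'
import numpy as np, cv2
from station import status, grab_frame, get_calibration, arm, look_for, landmark_of
def save(n,f): 
    im=grab_frame(n); cv2.imwrite('pics/'+f,im[:,:,::-1]); return im
def ray(cam,uv):
    c=get_calibration(cam); K=np.array(c['mtx']);R,_=cv2.Rodrigues(np.array(c['rvec'],float));t=np.array(c['tvec'],float).ravel()
    d=R.T@np.linalg.solve(K,[uv[0],uv[1],1.]); return -R.T@t,d
def onz(cam,uv,z):
    o,d=ray(cam,uv); return o+d*(z-o[2])/d[2]
def proj(cam,P):
    c=get_calibration(cam); p,_=cv2.projectPoints(np.array(P,float).reshape(-1,3),np.array(c['rvec'],float),np.array(c['tvec'],float),np.array(c['mtx'],float),None); return p.reshape(-1,2)
def wproj(P,s):
    c=get_calibration('wrist');T=np.array(c['tool_from_camera']);K=np.array(c['mtx'])
    R=np.array(s['ee_rot']);p=np.array(s['ee_pos'])
    q=(np.array(P,float).reshape(-1,3)-p)@R; q=(q-T[:3,3])@T[:3,:3]
    th=np.arctan2(np.hypot(q[:,0],q[:,1]),q[:,2]);ph=np.arctan2(q[:,1],q[:,0])
    return np.c_[K[0,2]+K[0,0]*th*np.cos(ph),K[1,2]+K[1,1]*th*np.sin(ph)]
def wonz(uv,z,s):
    c=get_calibration('wrist');T=np.array(c['tool_from_camera']);K=np.array(c['mtx'])
    a=(uv[0]-K[0,2])/K[0,0];b=(uv[1]-K[1,2])/K[1,1];th=np.hypot(a,b)
    d=np.array([np.sin(th)*a/th,np.sin(th)*b/th,np.cos(th)])
    R=np.array(s['ee_rot']);o=np.array(s['ee_pos'])+R@T[:3,3];d=R@T[:3,:3]@d
    return o+d*(z-o[2])/d[2]
E
python3 - <<'E'
from h import *
s=status.state();print(s)
for n in('scene','side','wrist'):
    save(n,n+'0.png');print(n,get_calibration(n))
    for t in('vpost','pad','short_post','flat_post'):
        for d in landmark_of(n,t)[:5]:
            print(t,d, onz(n,d['uv'],.02 if t=='pad' else 0).round(3) if n!='wrist' else wonz(d['uv'],.02 if t=='pad' else 0,s).round(3))
print(status.state()['time_s'])
E
```

```text
pics
{'time_s': 0.0, 'joints': array([-1.31956710e+00,  4.91565561e-01,  1.55942707e+00,  2.48225762e-07,
        1.09169241e+00, -1.05592392e-01]), 'joint_vel': array([ 0.00196133, -0.00027778,  0.00042809,  0.00098399,  0.00091371,
        0.00216124]), 'effort': array([-3.79644247e-03, -6.12650228e+01, -2.58182573e+01,  6.90938439e-02,
        4.82719636e-02, -8.85131567e-05]), 'ee_pos': array([ 0.21828604, -0.58542442,  0.23906571]), 'ee_rot': array([[ 9.37011812e-01,  3.49297569e-01, -2.71347625e-04],
       [ 3.49297655e-01, -9.37011221e-01,  1.05814625e-03],
       [ 1.15352144e-04, -1.08627663e-03, -9.99999403e-01]]), 'wrist_force': array([ 0.20509783, -0.9608523 , -0.30270312]), 'ft_torque': array([-0.00567867, -0.02499484,  0.00161532]), 'width': 0.0953892809276115}
scene {'mtx': array([[462.88362275,   0.        , 316.59168046],
       [  0.        , 462.88362275, 226.90153492],
       [  0.        ,   0.        ,   1.        ]]), 'rvec': array([ 1.9590212 ,  1.83432455, -0.50308957]), 'tvec': array([-0.10956315, -0.47829128,  1.0644372 ])}
vpost {'uv': [388.3, 263.2], 'sc
[... 933 characters left out ...]
 0.76} [ 0.569 -0.139  0.02 ]
short_post {'uv': [279.0, 300.5], 'score': 0.9} [0.512 0.031 0.   ]
flat_post {'uv': [224.3, 211.7], 'score': 0.7} [0.451 0.293 0.   ]
wrist {'mtx': array([[371.64829954,   0.        , 319.48747099],
       [  0.        , 371.64829954, 237.12371563],
       [  0.        ,   0.        ,   1.        ]]), 'tool_from_camera': array([[-3.62192626e-04, -9.72241742e-01, -2.33978339e-01,
         6.42493429e-02],
       [ 9.99999668e-01, -5.22837780e-04,  6.24554432e-04,
         7.61119881e-04],
       [-7.29550605e-04, -2.33978035e-01,  9.72241609e-01,
        -1.44881266e-01],
       [ 0.00000000e+00,  0.00000000e+00,  0.00000000e+00,
         1.00000000e+00]])}
0.75
```

View pics/scene0.png

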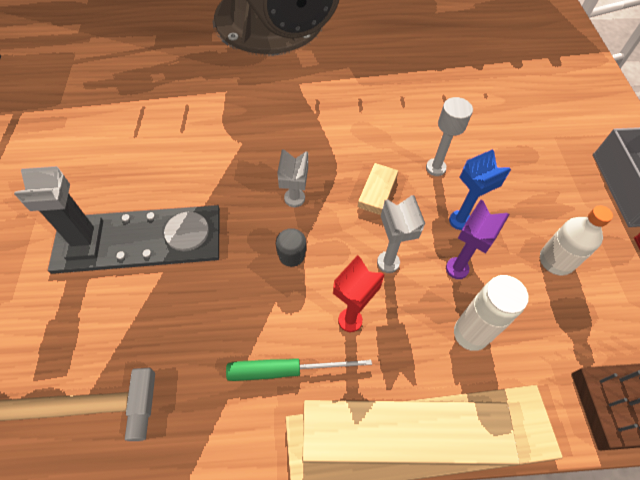

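View pics/side0.png

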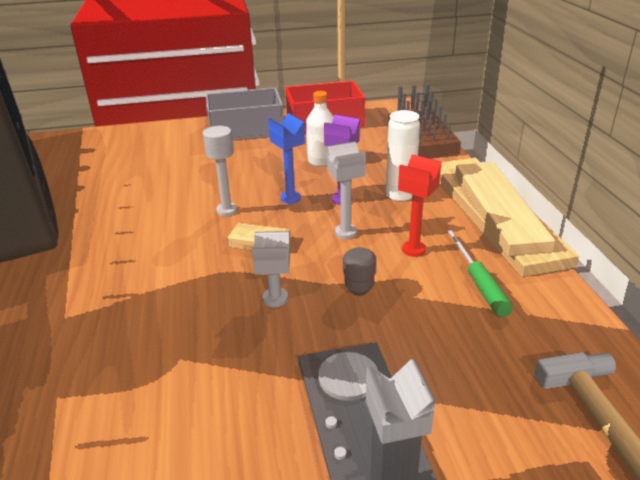

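View pics/wrist0.png

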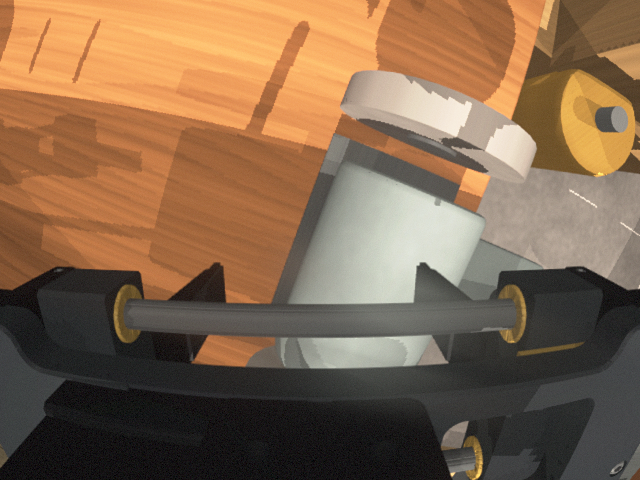

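Run:
```python
import cv2,numpy as np
a=cv2.imread('pics/scene0.png');b=cv2.imread('pics/side0.png')
cv2.imwrite('pics/z1.png',np.hstack([cv2.resize(a[180:280,355:455],(400,400),interpolation=2),cv2.resize(b[135:245,295:395],(364,400),interpolation=2)]))
cv2.imwrite('pics/z2.png',cv2.resize(a[155:285,5:235],(796,450),interpolation=2))
```

```text
(no output)
```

View pics/z1.png

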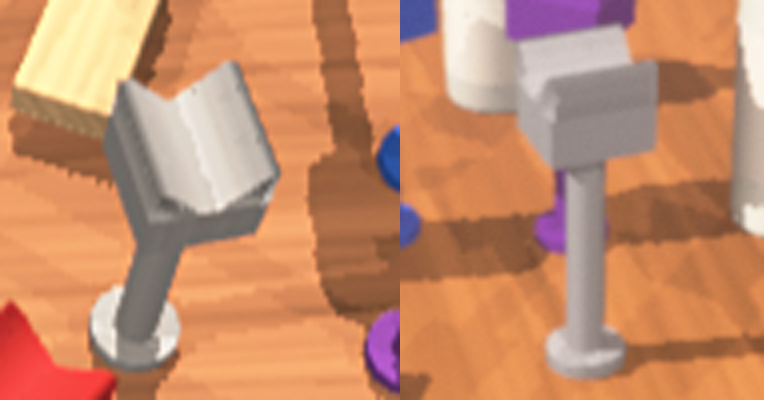

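View pics/z2.png

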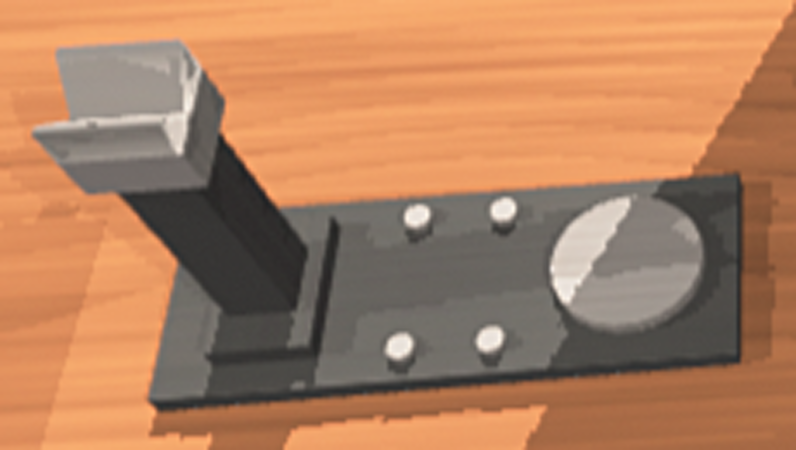

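Run:
```python
from h import *
S=lambda p:(355+p[0]/4,180+p[1]/4)
bl,br,fr,fl=[onz('scene',S(p),.15)[:2] for p in((122,82),(235,65),(277,178),(150,220))]
print(bl,br,fr,fl, 'c',(bl+br+fr+fl)/4)
for a,b in((bl,fl),(br,fr),(bl,br),(fl,fr)): d=b-a;print(np.linalg.norm(d),np.degrees(np.arctan2(d[1],d[0])))
# side: left crop scale 3.64, offset 295,135 ; x zoom minus 400
T=lambda p:(295+(p[0]-400)/3.64,135+p[1]/3.64)
q=[onz('side',T(p),.15)[:2] for p in((657,66),(550,95),(628,28),(517,42))]
print(np.round(q,3))
for a,b in((q[1],q[0]),(q[3],q[2])): d=b-a;print('side',np.linalg.norm(d),np.degrees(np.arctan2(d[1],d[0])))
Z=lambda p:(5+p[0]/3.461,155+p[1]/3.461)
c=[onz('scene',Z(p),.012)[:2] for p in((740,176),(740,355),(152,402))]
print('plate',np.round(c,3))
for a,b in((c[0],c[1]),(c[1],c[2])): d=b-a;print(np.linalg.norm(d),np.degrees(np.arctan2(d[1],d[0])))
# bracket head right end
g=[onz('scene',Z(p),.17)[:2] for p in((57,48),(180,41),(182,155),(33,133))]
print(np.round(g,3)); d=g[0]-g[1];print(np.linalg.norm(d),np.degrees(np.arctan2(d[1],d[0])))
print('pad',onz('scene',Z((628,262)),.02))
```

```text
[0.62296916 0.15633871] [0.61831977 0.19547878] [0.66357385 0.20104845] [0.67675053 0.15735262] c [0.64540333 0.17755464]
0.053790925618270626 1.0800323609260514
0.04559554099010938 7.016430010000406
0.03941524593639539 96.77434284285304
0.04563935808538891 106.78092715120312
[[0.667 0.158]
 [0.619 0.142]
 [0.664 0.196]
 [0.616 0.193]]
side 0.049982786596747854 18.212405992124634
side 0.0478610618121129 2.981629713934708
plate [[ 0.523 -0.092]
 [ 0.621 -0.088]
 [ 0.629 -0.345]]
0.09842839110903459 2.2900188901986502
0.2580188441234244 -88.33603669513789
[[ 0.557 -0.324]
 [ 0.557 -0.278]
 [ 0.611 -0.265]
 [ 0.597 -0.322]]
0.04573436946178871 -89.02618727995049
pad [ 0.57357169 -0.13959364  0.02      ]
```

arm_command:
  targets:
    - [[0, 0, -0.03], [0, 0, 0], 0.095]
    - [[0, 0, -0.03], [0, 0, 0], 0.095]
    - [[0.033, -0.028, 0], [0, 0, 0], 0.095]
    - [[0.033, -0.028, 0], [0, 0, 0], 0.095]
    - [[0.033, -0.028, 0], [0, 0, 0], 0.095]
    - [[0.033, -0.028, 0], [0, 0, 0], 0.095]
    - [[0.033, -0.028, 0], [0, 0, 0], 0.095]
    - [[0.033, -0.028, 0], [0, 0, 0], 0.095]
    - [[0.033, -0.028, 0], [0, 0, 0], 0.095]
    - [[0.033, -0.028, 0], [0, 0, 0], 0.095]

```text
time_s: 1.75
ee_pos: [0.388, -0.2819, 0.2999]
ee_rot: [[0.937, 0.349, 0.0], [0.349, -0.937, -0.0], [0.0, 0.001, -1.0]]
wrist_force: [0.6, -0.4, 0.8]
width: 0.095
```

arm_command:
  targets:
    - [[0.033, -0.028, 0], [0, 0, 0], 0.095]
    - [[0.033, -0.028, 0], [0, 0, 0], 0.095]
    - [[0.033, -0.028, 0], [0, 0, 0], 0.095]
    - [[0.033, -0.028, 0], [0, 0, 0], 0.095]
    - [[0.033, -0.028, 0], [0, 0, 0], 0.095]
    - [[0.033, -0.028, 0], [0, 0, 0], 0.095]
    - [[0.033, -0.028, 0], [0, 0, 0], 0.095]
    - [[0, 0, 0], [0, 0, 0.09], 0.095]
    - [[0, 0, 0], [0, 0, 0.09], 0.095]
    - [[0, 0, 0], [0, 0, 0.09], 0.095]

```text
time_s: 2.75
ee_pos: [0.5355, -0.0187, 0.2996]
ee_rot: [[0.996, 0.084, -0.0], [0.084, -0.996, -0.0], [-0.0, 0.0, -1.0]]
wrist_force: [0.1, -0.5, 0.3]
width: 0.0951
```

```bash
cat >> h.py <<'E'
def plan(x,y,z,yaw):
    s=status.state();R=np.array(s['ee_rot']);p=np.array(s['ee_pos'])
    yw=np.degrees(np.arctan2(R[1,0],R[0,0]))
    print('t',s['time_s'],'pos',p.round(4),'yaw',yw.round(2),'tilt',R[:,2].round(4),'F',s['wrist_force'].round(2),'w',round(s['width'],4))
    c=np.radians(yaw);Rt=np.c_[[np.cos(c),np.sin(c),0],[np.sin(c),-np.cos(c),0],[0,0,-1]]
    print('shift tool (now axes)',(R.T@(np.array([x,y,z])-p)).round(4),'rot',cv2.Rodrigues(R.T@Rt)[0].ravel().round(4))
E
python3 - <<'E'
from h import *
plan(.642,.178,.3,5)
s=status.state();save('wrist','w1.png');print(get_calibration('wrist')['mtx'][0,0])
for t in('vpost','short_post','flat_post'):
  for d in landmark_of('wrist',t)[:5]:print(t,d,wonz(d['uv'],0,s).round(4))
E
```

```text
t 2.75 pos [ 0.5355 -0.0187  0.2996] yaw 4.82 tilt [-0.e+00 -1.e-04 -1.e+00] F [ 0.14 -0.53  0.28] w 0.0951
shift tool (now axes) [ 0.1226 -0.187  -0.0005] rot [ 0.0001  0.0001 -0.0032]
371.64829954431775
vpost {'uv': [102.9, 96.4], 'score': 0.95} [0.6611 0.2795 0.    ]
vpost {'uv': [169.6, 109.8], 'score': 0.91} [0.6403 0.1761 0.    ]
vpost {'uv': [229.7, 36.2], 'score': 0.71} [0.7349 0.1064 0.    ]
vpost {'uv': [82.8, 162.2], 'score': 0.64} [0.5717 0.3092 0.    ]
short_post {'uv': [273.2, 223.1], 'score': 0.97} [0.5063 0.0345 0.    ]
flat_post {'uv': [94.5, 245.2], 'score': 0.58} [0.4552 0.2925 0.    ]
```

View pics/w1.png

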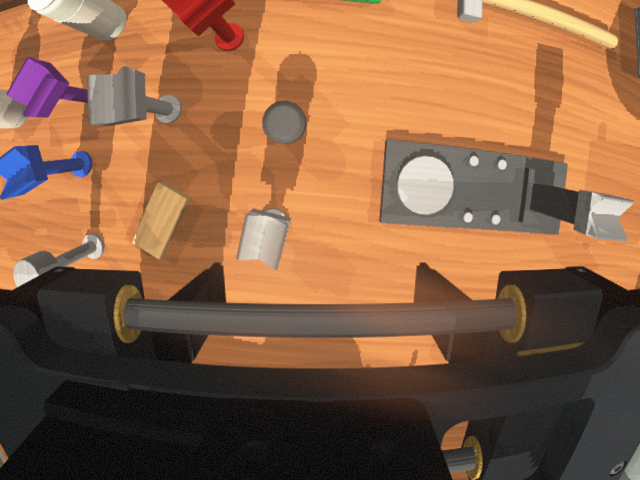

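Run:
```python
from h import *
s=status.state()
for d in landmark_of('wrist','pad')[:5]:print(d,wonz(d['uv'],.02,s).round(4))
print('ellipse c',wonz((426,185),.02,s))
c=[wonz(p,.012,s)[:2] for p in((388,139),(382,221),(559,234),(566,164))]
print(np.round(c,4))
for i in range(4):
    d=c[(i+1)%4]-c[i];print(np.linalg.norm(d),np.degrees(np.arctan2(d[1],d[0])))
a=cv2.imread('pics/w1.png');cv2.imwrite('pics/z3.png',cv2.resize(a[120:250,370:640],(800,385),interpolation=2))
```

```text
{'uv': [424.2, 185.1], 'score': 0.78} [ 0.5716 -0.1409  0.02  ]
ellipse c [ 0.5719975  -0.14305753  0.02      ]
[[ 0.6203 -0.0931]
 [ 0.5226 -0.0969]
 [ 0.5302 -0.3562]
 [ 0.6276 -0.3484]]
0.09773803367650068 -177.79163290285734
0.25943713315434014 -88.31143538512717
0.09762501060881745 4.588133565776935
0.2553855307041645 91.63606970454349
```

View pics/z3.png

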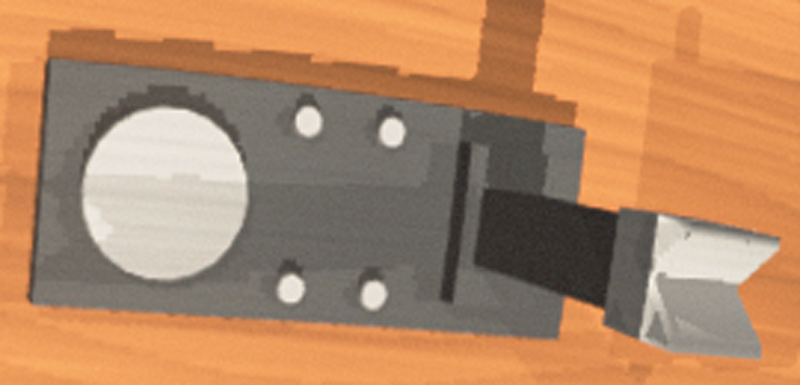

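arm_command:
  targets:
    - [[0.009, -0.02, 0], [0, 0, 0], 0.095]
    - [[0.009, -0.02, 0], [0, 0, 0], 0.095]
    - [[0.009, -0.02, 0], [0, 0, 0], 0.095]
    - [[0.009, -0.02, 0], [0, 0, 0], 0.095]
    - [[0.009, -0.02, 0], [0, 0, 0], 0.095]
    - [[0.009, -0.02, 0], [0, 0, 0], 0.095]
    - [[0.009, -0.02, 0], [0, 0, 0], 0.095]
    - [[0.009, -0.02, 0], [0, 0, 0], 0.095]
    - [[0.009, -0.02, 0], [0, 0, 0], 0.095]
    - [[0, -0.007, 0], [0, 0, 0], 0.095]

```text
time_s: 4.0
ee_pos: [0.6003, 0.1755, 0.2993]
ee_rot: [[0.996, 0.089, -0.0], [0.089, -0.996, 0.0], [-0.0, -0.0, -1.0]]
wrist_force: [-0.3, -0.6, 0.5]
width: 0.0952
```

Run:
```python
from h import *
plan(.642,.178,.3,5)
s=status.state();save('wrist','w2.png')
for t in('vpost',):
  for d in landmark_of('wrist',t)[:5]:print(t,d,wonz(d['uv'],0,s).round(4))
```

```text
t 4.0 pos [0.6003 0.1755 0.2993] yaw 5.12 tilt [-1.e-04  1.e-04 -1.e+00] F [-0.32 -0.55  0.46] w 0.0952
shift tool (now axes) [ 0.0417  0.0012 -0.0007] rot [-0.0001  0.0001  0.0021]
vpost {'uv': [320.9, 165.8], 'score': 0.96} [0.6453 0.1765 0.    ]
vpost {'uv': [387.1, 97.7], 'score': 0.81} [0.7357 0.1054 0.    ]
vpost {'uv': [209.7, 216.3], 'score': 0.65} [0.5728 0.3095 0.    ]
vpost {'uv': [231.6, 149.7], 'score': 0.58} [0.6569 0.2856 0.    ]
vpost {'uv': [419.0, 284.6], 'score': 0.24} [0.5062 0.0351 0.    ]
```

View pics/w2.png

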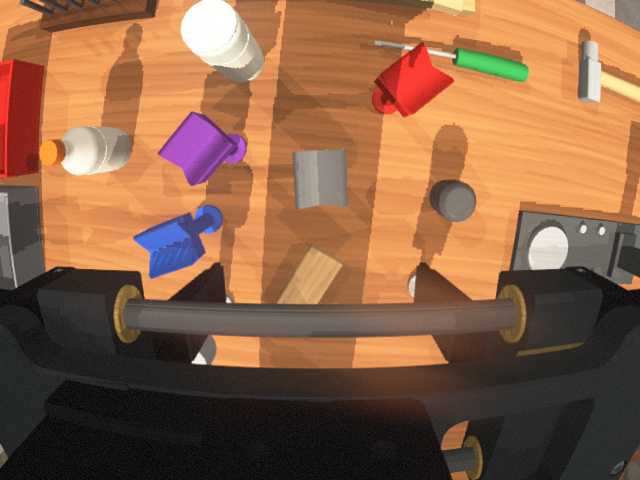

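Run:
```python
import cv2
a=cv2.imread('pics/w2.png');cv2.imwrite('pics/z4.png',cv2.resize(a[135:225,275:365],(720,600)[:1]*2 if 0 else (600,600),interpolation=2))
```

```text
(no output)
```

View pics/z4.png

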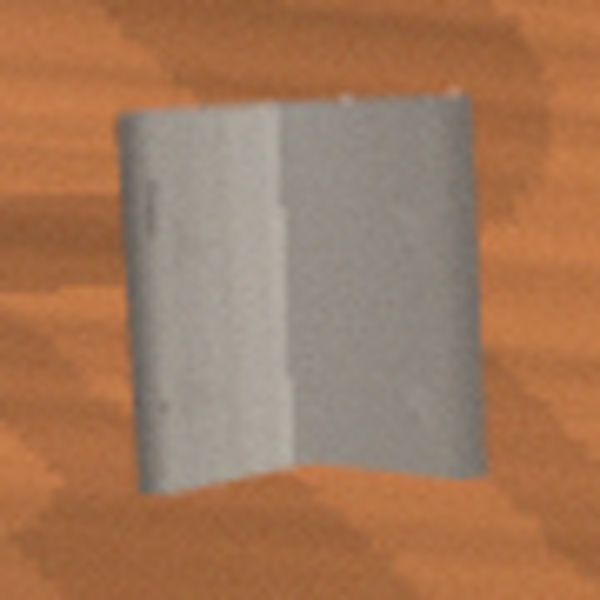

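Run:
```python
from h import *
s=status.state()
k=600/90
c=[wonz((275+p[0]/k,135+p[1]/k),.15,s)[:2] for p in((121,113),(468,97),(487,476),(144,492))]
print(np.round(c,4),np.mean(c,0))
for i in range(4):
    d=c[(i+1)%4]-c[i];print(np.linalg.norm(d),np.degrees(np.arctan2(d[1],d[0])))
```

```text
[[0.6602 0.1995]
 [0.6657 0.1589]
 [0.6207 0.1522]
 [0.6151 0.1931]] [0.64039417 0.17594756]
0.04094200256051469 -82.27066530007686
0.0455063807454745 -171.52373832586724
0.041303297623069016 97.79462177084747
0.04555016860102133 8.021098539246706
```

arm_command:
  targets:
    - [[0.01, 0.0006, 0], [0, 0, 0], 0.095]
    - [[0.01, 0.0007, 0], [0, 0, 0], 0.095]
    - [[0.01, 0.0007, 0], [0, 0, 0], 0.095]
    - [[0.01, 0.0006, 0], [0, 0, 0], 0.095]
    - [[0.0006, 0, 0], [0, 0, -0.052], 0.095]
    - [[0, 0, 0.02], [0, 0, 0], 0.095]
    - [[0, 0, 0.03], [0, 0, 0], 0.095]
    - [[0, 0, 0.02], [0, 0, 0], 0.095]
    - [[0, 0, 0], [0, 0, 0], 0.095]
    - [[0, 0, 0], [0, 0, 0], 0.095]

```text
time_s: 5.1
ee_pos: [0.6413, 0.1749, 0.23]
ee_rot: [[0.99, 0.138, 0.0], [0.138, -0.99, -0.0], [0.0, 0.0, -1.0]]
wrist_force: [0.4, 0.0, 1.0]
width: 0.0949
```

Run:
```python
from h import *
plan(.641,.1765,.127,8.1)
save('wrist','w3.png')
save('side','s3.png')
```

```text
t 5.1 pos [0.6413 0.1749 0.23  ] yaw 7.94 tilt [ 1.e-04 -1.e-04 -1.e+00] F [0.42 0.   0.98] w 0.0949
shift tool (now axes) [-1.00e-04 -1.60e-03  1.03e-01] rot [ 0.0001 -0.0001 -0.0029]
```

View pics/w3.png

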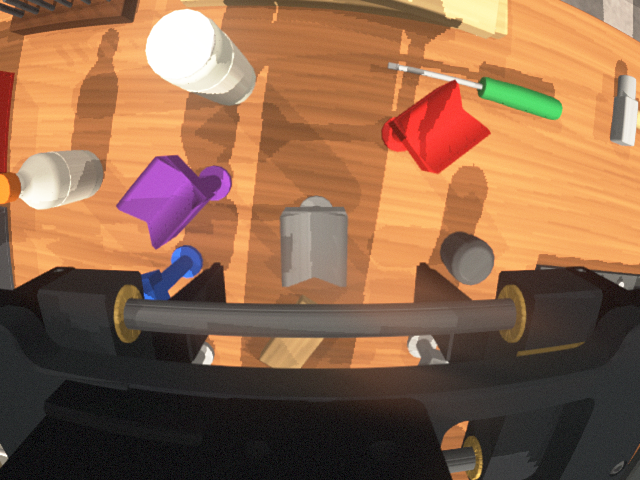

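View pics/s3.png

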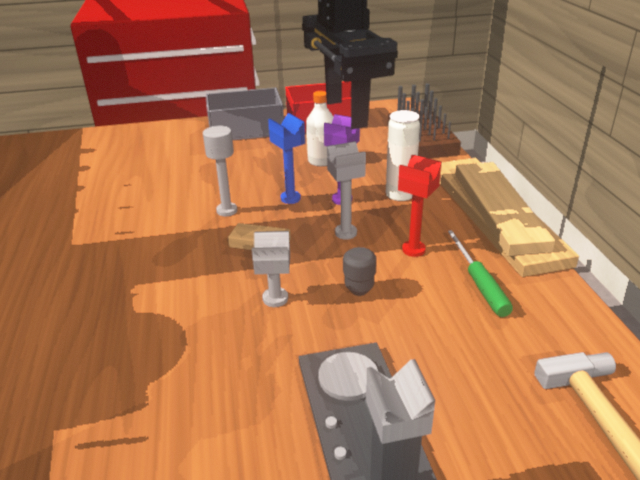

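arm_command:
  targets:
    - [[0, -0.002, 0.01], [0, 0, -0.003], 0.095]
    - [[0, 0, 0.02], [0, 0, 0], 0.095]
    - [[0, 0, 0.02], [0, 0, 0], 0.095]
    - [[0, 0, 0.02], [0, 0, 0], 0.095]
    - [[0, 0, 0.02], [0, 0, 0], 0.095]
    - [[0, 0, 0.013], [0, 0, 0], 0.095]
    - [[0, 0, 0], [0, 0, 0], 0.095]
    - [[0, 0, 0], [0, 0, 0], 0.08]
    - [[0, 0, 0], [0, 0, 0], 0.07]
    - [[0, 0, 0], [0, 0, 0], 0.06]
  squeeze: 8

```text
time_s: 6.2
ee_pos: [0.6407, 0.1771, 0.1276]
ee_rot: [[0.99, 0.141, 0.002], [0.141, -0.99, 0.0], [0.002, 0.0, -1.0]]
wrist_force: [-0.4, 0.7, 0.0]
width: 0.0762
```

Run:
```python
from h import *
plan(.641,.1765,.127,8.1)
save('wrist','w4.png')
save('side','s4.png')
```

```text
t 6.2 pos [0.6407 0.1771 0.1276] yaw 8.12 tilt [ 1.6e-03  2.0e-04 -1.0e+00] F [-0.42  0.71  0.01] w 0.0762
shift tool (now axes) [0.0002 0.0006 0.0006] rot [ 0.     -0.0016  0.0004]
```

View pics/w4.png

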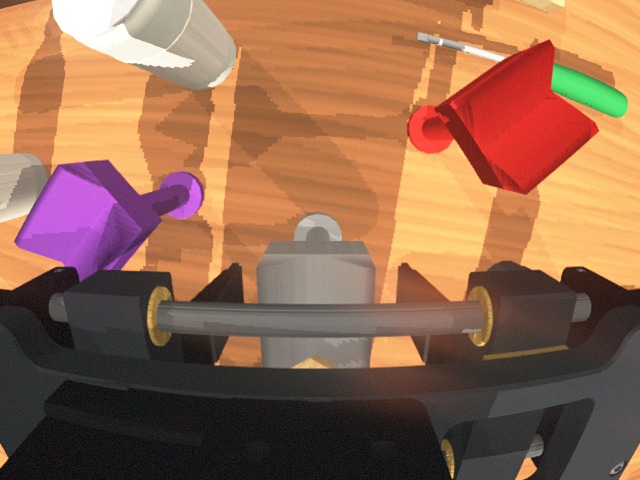

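View pics/s4.png

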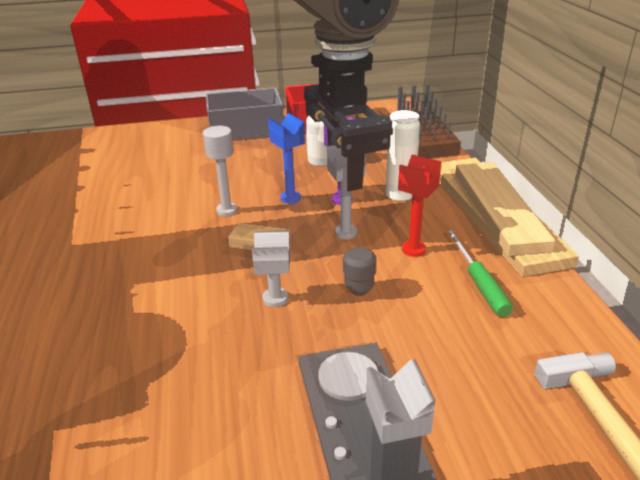

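arm_command:
  targets:
    - [[0, -0.001, 0], [0, 0, 0], 0.06]
    - [[0, 0, 0], [0, 0, 0], 0.055]
    - [[0, 0, 0], [0, 0, 0], 0.052]
    - [[0, 0, 0], [0, 0, 0], 0.049]
    - [[0, 0, 0], [0, 0, 0], 0.047]
    - [[0, 0, 0], [0, 0, 0], 0.045]
    - [[0, 0, 0], [0, 0, 0], 0.043]
    - [[0, 0, 0], [0, 0, 0], 0.041]
    - [[0, 0, 0], [0, 0, 0], 0.039]
    - [[0, 0, 0], [0, 0, 0], 0.037]
  squeeze: 8

```text
time_s: 7.3
ee_pos: [0.6402, 0.1781, 0.1266]
ee_rot: [[0.99, 0.141, -0.0], [0.141, -0.99, 0.0], [-0.0, -0.0, -1.0]]
wrist_force: [-0.2, 1.4, 0.3]
width: 0.042
```

arm_command:
  targets:
    - [[0, 0, 0], [0, 0, 0], 0.035]
    - [[0, 0, 0], [0, 0, 0], 0.035]
    - [[0, 0, 0], [0, 0, 0], 0.035]
    - [[0, 0, 0], [0, 0, 0], 0.035]
    - [[0, 0, 0], [0, 0, 0], 0.035]
    - [[0, 0, 0], [0, 0, 0], 0.035]
    - [[0, 0, 0], [0, 0, 0], 0.035]
    - [[0, 0, 0], [0, 0, 0], 0.035]
    - [[0, 0, 0], [0, 0, 0], 0.035]
    - [[0, 0, 0], [0, 0, 0], 0.035]
  squeeze: 40

```text
time_s: 8.3
ee_pos: [0.6402, 0.1781, 0.1266]
ee_rot: [[0.99, 0.141, 0.0], [0.141, -0.99, -0.0], [0.0, 0.0, -1.0]]
wrist_force: [-0.7, 3.3, 0.2]
width: 0.0414
```

Run:
```python
from h import *
plan(.641,.1765,.127,8.1)
save('wrist','w5.png')
a=save('side','s5.png');cv2.imwrite('pics/s5z.png',cv2.resize(a[100:260,260:460,::-1],(750,600)))
```

```text
t 8.3 pos [0.6402 0.1781 0.1266] yaw 8.13 tilt [ 0. -0. -1.] F [-0.66  3.3   0.22] w 0.0414
shift tool (now axes) [ 0.0006  0.0017 -0.0004] rot [ 0.     -0.      0.0004]
```

View pics/w5.png

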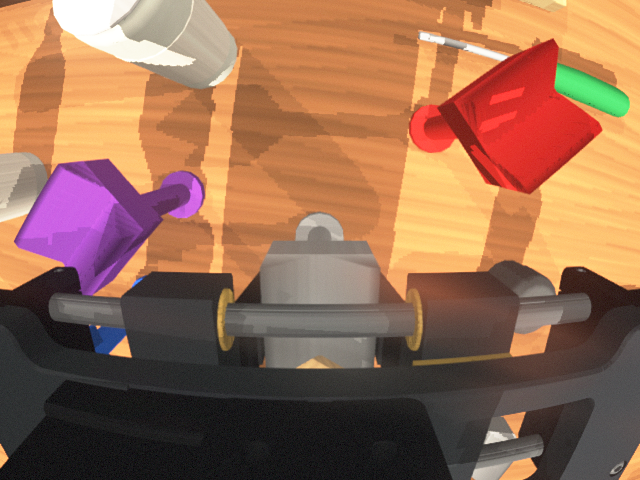

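View pics/s5z.png

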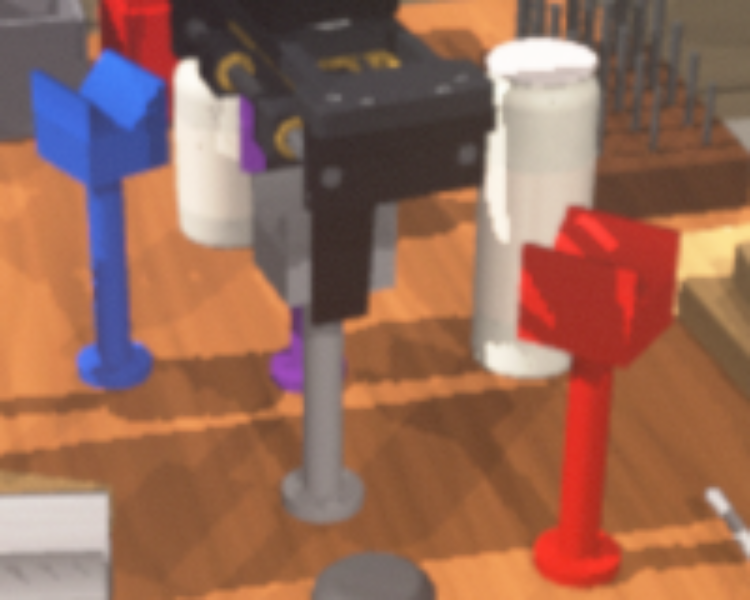

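arm_command:
  targets:
    - [[0, 0, -0.002], [0, 0, 0], 0.035]
    - [[0, 0, -0.005], [0, 0, 0], 0.035]
    - [[0, 0, -0.012], [0, 0, 0], 0.035]
    - [[0, 0, -0.02], [0, 0, 0], 0.035]
    - [[0, 0, -0.03], [0, 0, 0], 0.035]
    - [[0, 0, -0.03], [0, 0, 0], 0.035]
    - [[0, 0, -0.03], [0, 0, 0], 0.035]
    - [[0, 0, -0.02], [0, 0, 0], 0.035]
    - [[0, 0, -0.01], [0, 0, 0], 0.035]
    - [[0, 0, 0], [0, 0, 0], 0.035]
  squeeze: 40

```text
time_s: 9.4
ee_pos: [0.6404, 0.178, 0.2872]
ee_rot: [[0.99, 0.141, 0.002], [0.141, -0.99, 0.0], [0.002, 0.0, -1.0]]
wrist_force: [0.3, 0.4, -5.3]
width: 0.0419
```

Run:
```python
from h import *
plan(.5715,-.14,.286,91.7)
s=status.state()
a=save('wrist','w6.png');cv2.imwrite('pics/w6z.png',cv2.resize(a[180:330,220:420,::-1],(800,600)))
a=save('side','s6.png');cv2.imwrite('pics/s6z.png',cv2.resize(a[40:240,240:460,::-1],(660,600)))
R=s['ee_rot'];p=s['ee_pos']
T=lambda q:p+R@np.array(q)
z0=.1266
pts=[T([x,y,z0-z]) for x,y,z in [(.023,-.021,.15),(.023,.021,.15),(.023,-.021,.11),(.023,.021,.11),(.018,0,0),(0,.018,0),(0,-.018,0),(0,0,0),(0,0,.12)]]
print(wproj(pts,s).round(1));print(proj('side',pts).round(1))
```

```text
t 9.4 pos [0.6404 0.178  0.2872] yaw 8.12 tilt [ 2.4e-03  2.0e-04 -1.0e+00] F [ 0.33  0.36 -5.33] w 0.0419
shift tool (now axes) [-0.1131  0.3051  0.0009] rot [ 0.0018 -0.0018 -1.4587]
[[256.2 271.3]
 [376.9 271.3]
 [270.6 242.8]
 [363.7 242.7]
 [317.9 212.4]
 [341.9 236. ]
 [294.  236. ]
 [318.  236. ]
 [317.1 298.9]]
[[355.2  33.7]
 [367.   41.4]
 [355.   62.6]
 [366.5  71.3]
 [356.6 140.7]
 [349.7 147.4]
 [341.  138. ]
 [345.3 142.6]
 [345.1  61.7]]
```

View pics/w6z.png

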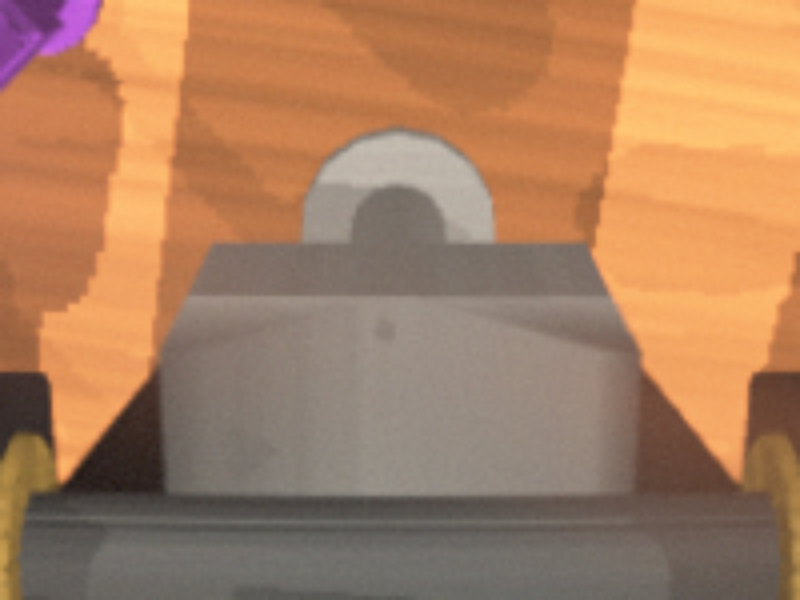

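View pics/s6z.png

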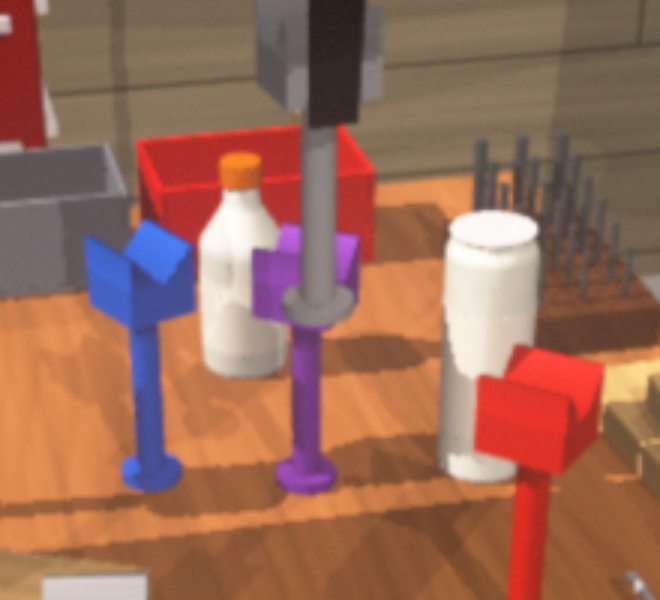

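arm_command:
  targets:
    - [[-0.005, 0.013, 0], [0, 0, 0], 0.035]
    - [[-0.011, 0.03, 0], [0, 0, 0], 0.035]
    - [[-0.013, 0.035, 0], [0, 0, 0], 0.035]
    - [[-0.013, 0.035, 0], [0, 0, 0], 0.035]
    - [[-0.013, 0.035, 0], [0, 0, 0], 0.035]
    - [[-0.013, 0.035, 0], [0, 0, 0], 0.035]
    - [[-0.013, 0.035, 0], [0, 0, 0], 0.035]
    - [[-0.013, 0.035, 0], [0, 0, 0], 0.035]
    - [[-0.012, 0.032, 0], [0, 0, 0], 0.035]
    - [[-0.007, 0.02, 0], [0, 0, 0], 0.035]
  squeeze: 40

```text
time_s: 10.5
ee_pos: [0.57, -0.1426, 0.2846]
ee_rot: [[0.99, 0.14, -0.002], [0.14, -0.99, 0.0], [-0.002, -0.0, -1.0]]
wrist_force: [0.4, -0.8, -4.4]
width: 0.0421
```

arm_command:
  targets:
    - [[0, 0, 0], [0, 0, -0.05], 0.035]
    - [[0, 0, 0], [0, 0, -0.1], 0.035]
    - [[0, 0, 0], [0, 0, -0.1], 0.035]
    - [[0, 0, 0], [0, 0, -0.1], 0.035]
    - [[0, 0, 0], [0, 0, -0.1], 0.035]
    - [[0, 0, 0], [0, 0, -0.1], 0.035]
    - [[0, 0, 0], [0, 0, -0.1], 0.035]
    - [[0, 0, 0], [0, 0, -0.1], 0.035]
    - [[0, 0, 0], [0, 0, -0.1], 0.035]
    - [[0, 0, 0], [0, 0, -0.1], 0.035]
  squeeze: 40

```text
time_s: 11.5
ee_pos: [0.5707, -0.1404, 0.2845]
ee_rot: [[0.457, 0.889, -0.002], [0.889, -0.457, 0.0], [-0.001, -0.002, -1.0]]
wrist_force: [-1.3, 0.1, -4.7]
width: 0.0419
```

arm_command:
  targets:
    - [[0, 0, 0], [0, 0, -0.1], 0.035]
    - [[0, 0, 0], [0, 0, -0.1], 0.035]
    - [[0, 0, 0], [0, 0, -0.1], 0.035]
    - [[0, 0, 0], [0, 0, -0.1], 0.035]
    - [[0, 0, 0], [0, 0, -0.1], 0.035]
    - [[0, 0, 0.01], [0, 0, -0.0087], 0.035]
    - [[0, 0, 0.03], [0, 0, 0], 0.035]
    - [[0, 0, 0.02], [0, 0, 0], 0.035]
    - [[0, 0, 0], [0, 0, 0], 0.035]
    - [[0, 0, 0], [0, 0, 0], 0.035]
  squeeze: 40

```text
time_s: 12.5
ee_pos: [0.5713, -0.1401, 0.2253]
ee_rot: [[-0.028, 1.0, -0.001], [1.0, 0.028, 0.0], [0.0, -0.001, -1.0]]
wrist_force: [1.0, 0.4, -4.5]
width: 0.0419
```

Run:
```python
from h import *
plan(.5715,-.1405,.1466,91.7)
s=status.state()
a=save('wrist','w7.png')
for d in landmark_of('wrist','pad')[:2]:print(d,wonz(d['uv'],.02,s))
a=save('side','s7.png');
for d in landmark_of('side','pad')[:2]:print(d,onz('side',d['uv'],.02))
a=save('scene','c7.png');
for d in landmark_of('scene','pad')[:2]:print(d,onz('scene',d['uv'],.02))
```

```text
t 12.5 pos [ 0.5713 -0.1401  0.2253] yaw 91.61 tilt [-1.e-03  3.e-04 -1.e+00] F [ 0.97  0.42 -4.48] w 0.0419
shift tool (now axes) [-0.0004  0.0003  0.0787] rot [-0.001  -0.0003 -0.0017]
{'uv': [317.2, 220.0], 'score': 0.88} [ 0.56825896 -0.14354329  0.02      ]
{'uv': [347.0, 369.8], 'score': 0.62} [ 0.57120711 -0.13647592  0.02      ]
{'uv': [187.6, 230.3], 'score': 0.88} [ 0.57292844 -0.13782136  0.02      ]
```

View pics/w7.png

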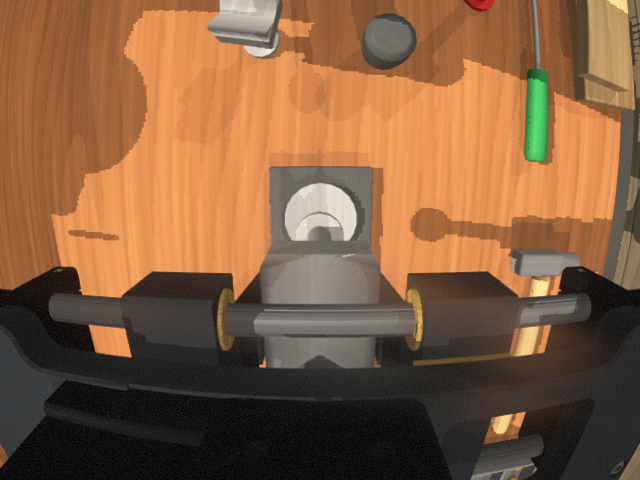

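View pics/s7.png

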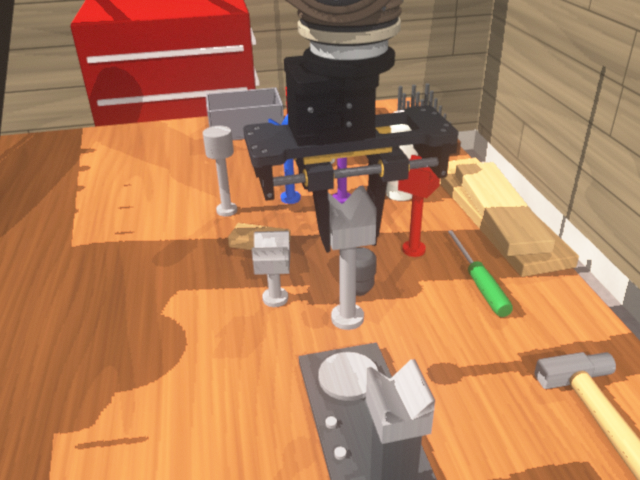

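View pics/c7.png

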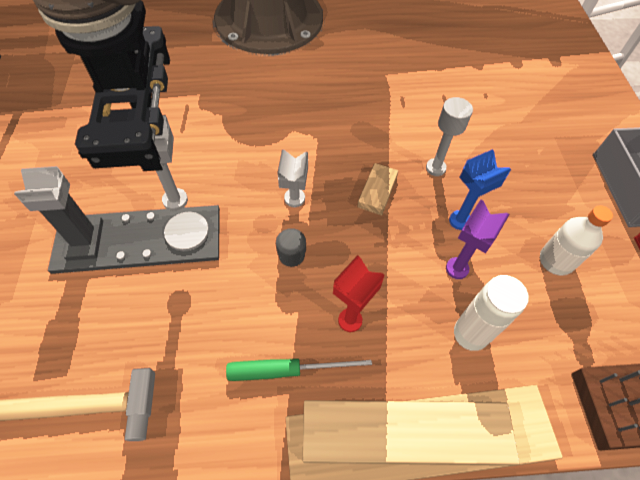

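arm_command:
  targets:
    - [[0, 0, 0.01], [0, 0, -0.0017], 0.035]
    - [[0, 0, 0.015], [0, 0, 0], 0.035]
    - [[0, 0, 0.015], [0, 0, 0], 0.035]
    - [[0, 0, 0.012], [0, 0, 0], 0.035]
    - [[0, 0, 0.008], [0, 0, 0], 0.035]
    - [[0, 0, 0.004], [0, 0, 0], 0.035]
    - [[0, 0, 0.002], [0, 0, 0], 0.035]
    - [[0, 0, 0], [0, 0, 0], 0.035]
    - [[0, 0, 0], [0, 0, 0], 0.035]
    - [[0, 0, 0], [0, 0, 0], 0.035]
  squeeze: 40

```text
time_s: 13.8
ee_pos: [0.5716, -0.14, 0.1601]
ee_rot: [[-0.031, 1.0, 0.001], [1.0, 0.031, -0.0], [-0.0, 0.001, -1.0]]
wrist_force: [-0.7, 0.7, -5.1]
width: 0.0417
```

Run:
```python
from h import *
plan(.5715,-.1405,.1466,91.7)
s=status.state()
a=save('wrist','w8.png');cv2.imwrite('pics/w8z.png',cv2.resize(a[150:300,220:420,::-1],(800,600)))
a=save('side','s8.png');
b=save('scene','c8.png');
cv2.imwrite('pics/cs8z.png',np.hstack([cv2.resize(a[310:430,285:405,::-1],(400,400)),cv2.resize(b[170:270,140:240,::-1],(400,400))]))
for n in('side','scene'):
  th=np.linspace(0,6.28,9)[:-1]
  print(n,proj(n,s['ee_pos']+s['ee_rot']@np.array([0,0,.1266])),proj(n,[.5715,-.14,.02]))
print(wproj([s['ee_pos']+s['ee_rot']@np.array([0,0,.1266]),[.5715,-.14,.02]],s))
```

```text
t 13.8 pos [ 0.5716 -0.14    0.1601] yaw 91.8 tilt [ 7.e-04 -4.e-04 -1.e+00] F [-0.71  0.66 -5.15] w 0.0417
shift tool (now axes) [-0.0005 -0.0001  0.0135] rot [0.0007 0.0004 0.0017]
side [[348.10170526 363.58950547]] [[347.92760452 371.94104023]]
scene [[184.35416403 225.26733261]] [[186.2933603 229.6099467]]
[[320.40830982 235.43746991]
 [320.14879454 231.45427421]]
```

View pics/w8z.png

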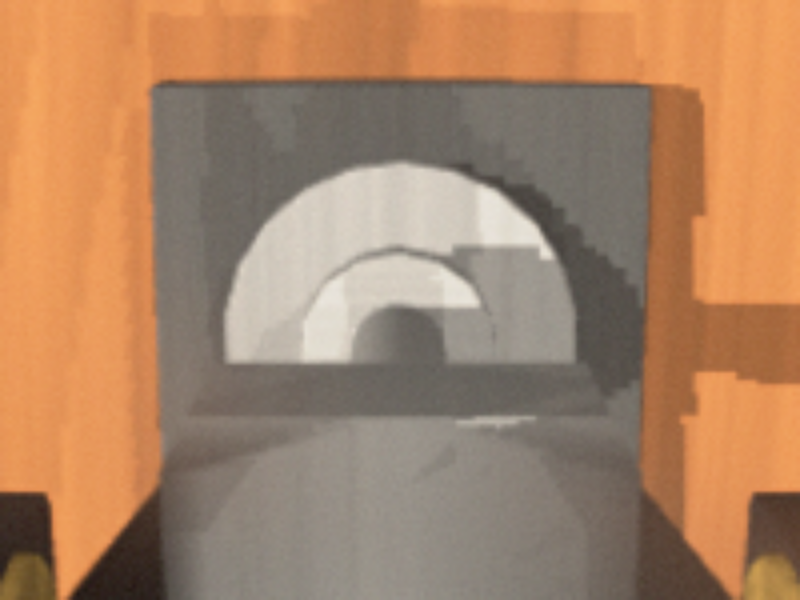

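View pics/cs8z.png

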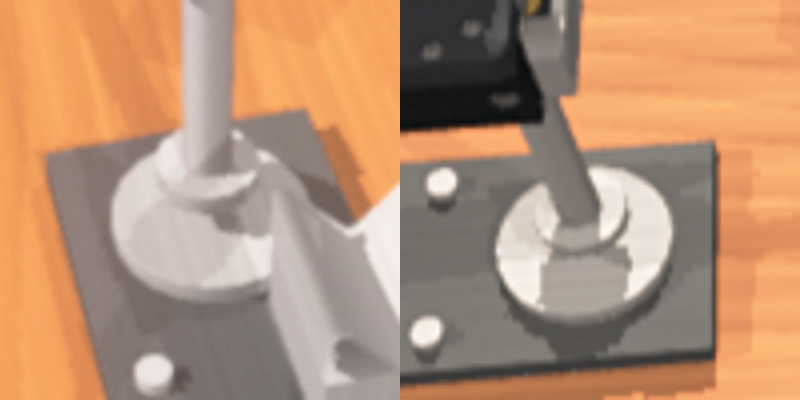

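Run:
```python
from h import *
s=status.state();R=s['ee_rot'];p=s['ee_pos']
h=p[2]-.1266
def show(name,x,y,z): 
    q=p+R@np.array([x,y,0]);q[2]=z;u=wproj([q],s)[0];print(name,((u-[220,150])*4).round(1))
show('foot bottom far',.018,0,h);show('foot top far',.018,0,h+.008)
show('foot L',0,-.018,h+.008);show('foot R',0,.018,h+.008)
for e in(-.001,0,.001):
  show('pad top far',.035+e,0,.02);show('pad base far',.035+e,0,.012);show('padL',e,-.035,.02);show('padR',e,.035,.02)
# plate end edge at x=?
a=cv2.imread('pics/w8.png');print(a[175:200,319].tolist());print(a[200:228,319].tolist())
```

```text
foot bottom far [401.3 247. ]
foot top far [401.5 254.4]
foot L [302.9 351.7]
foot R [500.  351.6]
pad top far [401.2 153.4]
pad base far [401.  149.2]
padL [223.8 331.1]
padR [578.4 331. ]
pad top far [401.2 148.3]
pad base far [401.  144.1]
padL [223.7 326.2]
padR [578.5 326. ]
pad top far [401.2 143.1]
pad base far [401.  139.1]
padL [223.5 321.2]
padR [578.6 321.1]
[[92, 102, 107], [92, 102, 106], [95, 102, 108], [93, 99, 105], [92, 99, 106], [92, 101, 105], [93, 103, 107], [96, 103, 109], [95, 101, 107], [95, 101, 106], [94, 101, 107], [93, 99, 105], [98, 104, 106], [89, 98, 103], [96, 104, 108], [132, 142, 147], [181, 194, 202], [187, 199, 209], [186, 196, 205], [190, 202, 210], [190, 201, 208], [189, 200, 208], [192, 203, 211], [189, 199, 207], [189, 200, 209]]
[[189, 199, 208], [187, 198, 205], [189, 201, 209], [190, 201, 208], [190, 202, 211], [186, 199, 206], [186, 199, 208], [190, 201, 209], [187, 196, 204], [187, 200, 208], [188, 199, 206], [147, 157, 165], [116, 122, 128], [157, 167, 173], [194, 208, 215], [198, 211, 219], [197, 208, 218], [195, 209, 215], [194, 205, 213], [191, 204, 212], [194, 205, 214], [195, 208, 217], [193, 205, 214], [193, 207, 215], [194, 208, 214], [177, 187, 194], [137, 141, 149], [103, 104, 111]]
```

Run:
```python
from h import *
s=status.state();R=s['ee_rot'];p=s['ee_pos']
h=p[2]-.1266
th=np.linspace(0,2*np.pi,61)
def circ(cx,cy,r,z): return np.c_[cx+r*np.cos(th),cy+r*np.sin(th),0*th+z]
def ov(im,x0,y0,k,cams,name,curves):
    w=int(800/2/k)
    im=cv2.resize(im[y0:y0+w,x0:x0+w],(400,400),interpolation=cv2.INTER_CUBIC)
    for P,col in curves:
        u=cams(P);cv2.polylines(im,[np.round(((u-[x0,y0]+.5)*k-.5)*8).astype(int)],False,col,1,cv2.LINE_AA,3)
    return im
a=cv2.imread('pics/c8.png');b=cv2.imread('pics/s8.png')
C=[(circ(p[0],p[1],.018,h+.008),(0,0,255)),(circ(p[0],p[1],.035,.02),(0,255,0)),(circ(p[0],p[1]-.003,.035,.02),(255,0,0))]
o=np.hstack([ov(a,150,190,5,lambda P:proj('scene',P),'',C),ov(b,300,330,4.5,lambda P:proj('side',P),'',C)])
cv2.imwrite('pics/ov8.png',o)
c=cv2.imread('pics/w8.png')
cv2.imwrite('pics/ovw8.png',ov(c,270,165,4,lambda P:wproj(P,s),'',C))
```

```text
(no output)
```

View pics/ov8.png

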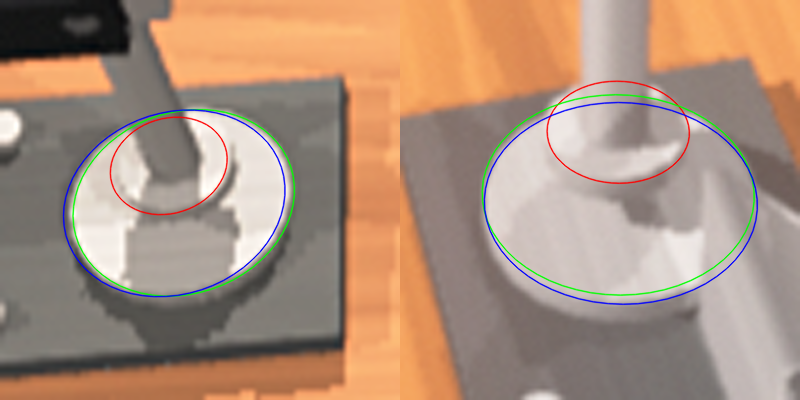

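View pics/ovw8.png

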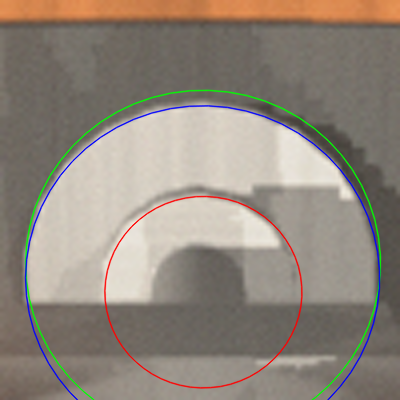

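arm_command:
  targets:
    - [[-0.001, 0.0005, 0], [0, 0, 0], 0.035]
    - [[-0.0017, 0, 0], [0, 0, 0], 0.035]
    - [[0, 0, 0.004], [0, 0, 0], 0.035]
    - [[0, 0, 0.003], [0, 0, 0], 0.035]
    - [[0, 0, 0.002], [0, 0, 0], 0.035]
    - [[0, 0, 0], [0, 0, 0], 0.035]
    - [[0, 0, 0], [0, 0, 0], 0.035]
    - [[0, 0, 0], [0, 0, 0], 0.035]
    - [[0, 0, 0], [0, 0, 0], 0.035]
    - [[0, 0, 0], [0, 0, 0], 0.035]
  squeeze: 40

```text
time_s: 14.95
ee_pos: [0.572, -0.1426, 0.1507]
ee_rot: [[-0.031, 1.0, 0.0], [1.0, 0.031, -0.0], [-0.0, 0.0, -1.0]]
wrist_force: [0.1, 0.2, -4.6]
width: 0.042
```

Run:
```python
from h import *
plan(.572,-.1427,.1466,91.7)
s=status.state();R=s['ee_rot'];p=s['ee_pos']
c=save('wrist','w9.png')[:,:,::-1]
h=p[2]-.1266
th=np.linspace(0,2*np.pi,61)
def circ(x,y,r,z): 
    q=np.array([p+R@np.array([x+r*np.cos(t),y+r*np.sin(t),0]) for t in th]);q[:,2]=z;return q
im=cv2.resize(c[165:315,220:420],(800,600),interpolation=cv2.INTER_CUBIC);raw=im.copy()
for P,col in[(circ(0,0,.018,h),(0,0,255)),(circ(0,0,.035,.02),(0,255,0))]:
    u=wproj(P,s);cv2.polylines(im,[np.round(((u-[220,165]+.5)*4-.5)*8).astype(int)],False,col,1,cv2.LINE_AA,3)
cv2.imwrite('pics/ovw9.png',im)
b=save('side','s9.png');cv2.imwrite('pics/s9z.png',cv2.resize(b[190:430,230:480,::-1],(625,600)))
```

```text
t 14.95 pos [ 0.572  -0.1426  0.1507] yaw 91.8 tilt [ 2.e-04 -2.e-04 -1.e+00] F [ 0.06  0.16 -4.57] w 0.042
shift tool (now axes) [-0.0001 -0.0001  0.0041] rot [0.0002 0.0002 0.0018]
```

View pics/ovw9.png

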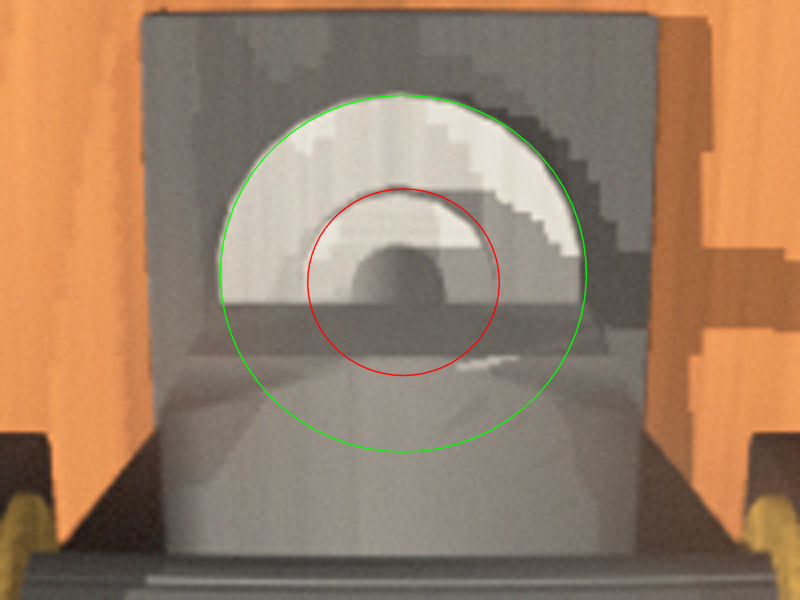

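View pics/s9z.png

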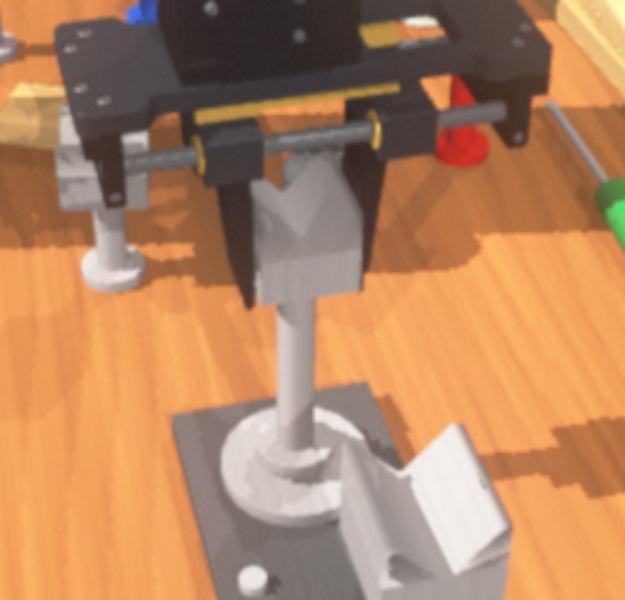

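arm_command:
  targets:
    - [[0, 0, 0.0006], [0, 0, 0], 0.035]
    - [[0, 0, 0.0006], [0, 0, 0], 0.035]
    - [[0, 0, 0.0006], [0, 0, 0], 0.035]
    - [[0, 0, 0.0006], [0, 0, 0], 0.035]
    - [[0, 0, 0.0004], [0, 0, 0], 0.035]
    - [[0, 0, 0.0003], [0, 0, 0], 0.035]
    - [[0, 0, 0.0003], [0, 0, 0], 0.035]
    - [[0, 0, 0.0002], [0, 0, 0], 0.035]
    - [[0, 0, 0], [0, 0, 0], 0.035]
    - [[0, 0, 0], [0, 0, 0], 0.035]
  squeeze: 40

```text
time_s: 16.05
ee_pos: [0.572, -0.1426, 0.147]
ee_rot: [[-0.031, 1.0, 0.0], [1.0, 0.031, -0.0], [-0.0, 0.0, -1.0]]
wrist_force: [0.7, -0.3, -5.5]
width: 0.0419
```

arm_command:
  targets:
    - [[0, 0, 0.0002], [0, 0, 0], 0.035]
    - [[0, 0, 0.0002], [0, 0, 0], 0.035]
    - [[0, 0, 0.0002], [0, 0, 0], 0.035]
    - [[0, 0, 0], [0, 0, 0], 0.035]
    - [[0, 0, 0], [0, 0, 0], 0.035]
    - [[0, 0, 0], [0, 0, 0], 0.035]
    - [[0, 0, 0], [0, 0, 0], 0.035]
    - [[0, 0, 0], [0, 0, 0], 0.035]
    - [[0, 0, 0], [0, 0, 0], 0.035]
    - [[0, 0, 0], [0, 0, 0], 0.035]
  squeeze: 40

```text
time_s: 17.05
ee_pos: [0.572, -0.1426, 0.1465]
ee_rot: [[-0.031, 1.0, 0.0], [1.0, 0.031, -0.0], [-0.0, 0.0, -1.0]]
wrist_force: [-0.8, 0.1, 0.6]
width: 0.0418
```

arm_command:
  targets:
    - [[0, 0, 0.0001], [0, 0, 0], 0.035]
    - [[0, 0, 0], [0, 0, 0], 0.035]
    - [[0, 0, 0], [0, 0, 0], 0.035]
    - [[0, 0, 0], [0, 0, 0], 0.035]
    - [[0, 0, 0], [0, 0, 0], 0.035]
    - [[0, 0, 0], [0, 0, 0], 0.035]
    - [[0, 0, 0], [0, 0, 0], 0.035]
    - [[0, 0, 0], [0, 0, 0], 0.035]
    - [[0, 0, 0], [0, 0, 0], 0.035]
    - [[0, 0, 0], [0, 0, 0], 0.035]
  squeeze: 12

```text
time_s: 18.05
ee_pos: [0.5721, -0.1426, 0.1465]
ee_rot: [[-0.031, 1.0, 0.0], [1.0, 0.031, -0.0], [-0.0, 0.0, -1.0]]
wrist_force: [-2.0, 0.8, 4.4]
width: 0.0421
```

arm_command:
  targets:
    - [[0, 0, 0], [0, 0, 0], 0.04]
    - [[0, 0, 0], [0, 0, 0], 0.041]
    - [[0, 0, 0], [0, 0, 0], 0.0415]
    - [[0, 0, 0], [0, 0, 0], 0.042]
    - [[0, 0, 0], [0, 0, 0], 0.0425]
    - [[0, 0, 0], [0, 0, 0], 0.043]
    - [[0, 0, 0], [0, 0, 0], 0.0435]
    - [[0, 0, 0], [0, 0, 0], 0.044]
    - [[0, 0, 0], [0, 0, 0], 0.0445]
    - [[0, 0, 0], [0, 0, 0], 0.045]
  squeeze: 3

```text
time_s: 19.05
ee_pos: [0.572, -0.1426, 0.1463]
ee_rot: [[-0.031, 1.0, -0.0], [1.0, 0.031, -0.0], [-0.0, -0.0, -1.0]]
wrist_force: [-0.5, 0.2, -0.1]
width: 0.0447
```

Run:
```python
from h import *
plan(.572,-.1427,.1466,91.7)
c=save('wrist','w10.png');cv2.imwrite('pics/w10z.png',cv2.resize(c[165:315,220:420,::-1],(800,600)))
b=save('side','s10.png');cv2.imwrite('pics/s10z.png',cv2.resize(b[190:430,230:480,::-1],(625,600)))
```

```text
t 19.05 pos [ 0.572  -0.1426  0.1463] yaw 91.8 tilt [-0.e+00 -1.e-04 -1.e+00] F [-0.49  0.23 -0.05] w 0.0447
shift tool (now axes) [-0.0001 -0.     -0.0003] rot [-0.      0.0001  0.0017]
```

View pics/w10z.png

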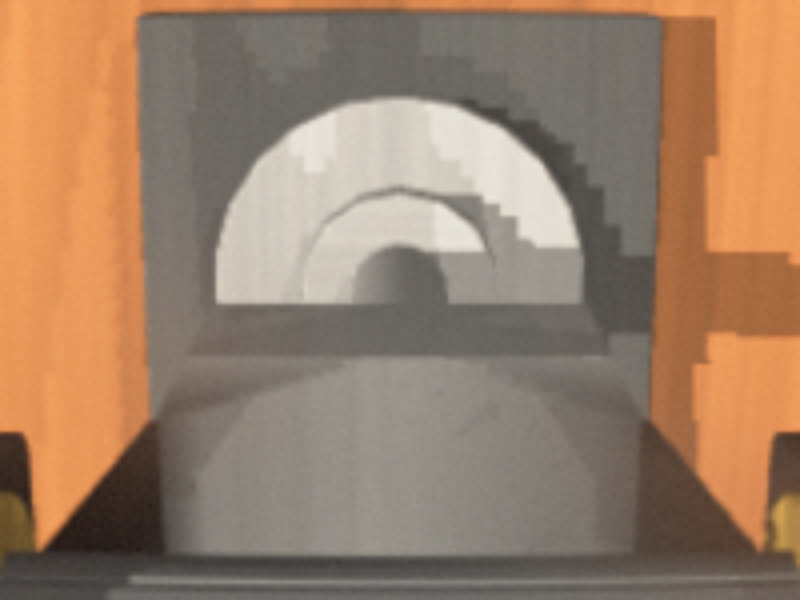

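View pics/s10z.png

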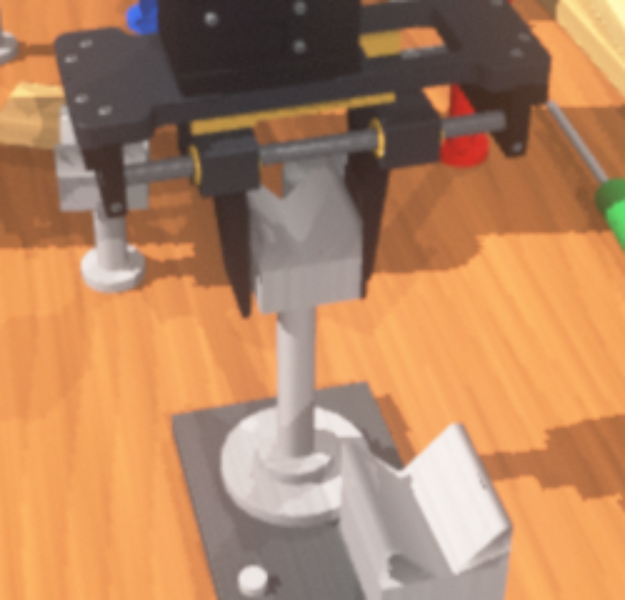

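Standing free and centred. I'll open slowly, then withdraw straight up.

arm_command:
  targets:
    - [[0, 0, 0], [0, 0, 0], 0.047]
    - [[0, 0, 0], [0, 0, 0], 0.05]
    - [[0, 0, 0], [0, 0, 0], 0.054]
    - [[0, 0, 0], [0, 0, 0], 0.058]
    - [[0, 0, 0], [0, 0, 0], 0.063]
    - [[0, 0, 0], [0, 0, 0], 0.069]
    - [[0, 0, 0], [0, 0, 0], 0.075]
    - [[0, 0, 0], [0, 0, 0], 0.081]
    - [[0, 0, 0], [0, 0, 0], 0.085]
    - [[0, 0, 0], [0, 0, 0], 0.085]

```text
time_s: 20.15
ee_pos: [0.572, -0.1426, 0.1463]
ee_rot: [[-0.031, 1.0, 0.0], [1.0, 0.031, -0.0], [-0.0, 0.0, -1.0]]
wrist_force: [0.8, 0.4, -0.5]
width: 0.0842
```

Run:
```python
from h import *
plan(.572,-.1427,.1466,91.7)
c=save('wrist','w11.png')
```

```text
t 20.15 pos [ 0.572  -0.1426  0.1463] yaw 91.8 tilt [ 0.e+00 -1.e-04 -1.e+00] F [ 0.83  0.39 -0.47] w 0.0842
shift tool (now axes) [-0.0001 -0.     -0.0003] rot [0.     0.0001 0.0018]
```

View pics/w11.png

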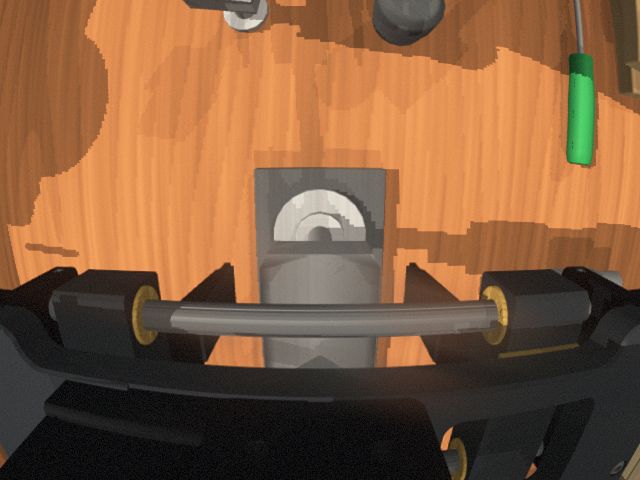

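arm_command:
  targets:
    - [[0, 0, -0.003], [0, 0, 0], 0.085]
    - [[0, 0, -0.006], [0, 0, 0], 0.085]
    - [[0, 0, -0.01], [0, 0, 0], 0.085]
    - [[0, 0, -0.015], [0, 0, 0], 0.085]
    - [[0, 0, -0.02], [0, 0, 0], 0.085]
    - [[0, 0, -0.02], [0, 0, 0], 0.085]
    - [[0, 0, -0.025], [0, 0, 0], 0.085]
    - [[0, 0, -0.025], [0, 0, 0], 0.085]
    - [[0, 0, -0.025], [0, 0, 0], 0.085]
    - [[0, 0, -0.01], [0, 0, 0], 0.085]

```text
time_s: 21.2
ee_pos: [0.5724, -0.1427, 0.3085]
ee_rot: [[-0.031, 0.999, 0.004], [1.0, 0.031, -0.002], [-0.002, 0.004, -1.0]]
wrist_force: [0.1, -0.4, 0.2]
width: 0.0849
```

arm_command:
  targets:
    - [[-0.02, 0, 0], [0, 0, 0], 0.085]
    - [[-0.02, 0, 0], [0, 0, 0], 0.085]
    - [[-0.02, 0, 0], [0, 0, 0], 0.085]
    - [[-0.01, 0, 0], [0, 0, 0], 0.085]
    - [[0, 0, 0], [0, 0, 0], 0.085]
    - [[0, 0, 0], [0, 0, 0], 0.085]
    - [[0, 0, 0], [0, 0, 0], 0.085]
    - [[0, 0, 0], [0, 0, 0], 0.085]
    - [[0, 0, 0], [0, 0, 0], 0.085]
    - [[0, 0, 0], [0, 0, 0], 0.085]

```text
time_s: 22.2
ee_pos: [0.5743, -0.2122, 0.3054]
ee_rot: [[-0.032, 0.999, 0.0], [0.999, 0.032, -0.0], [-0.0, 0.0, -1.0]]
wrist_force: [-0.4, 0.4, -1.4]
width: 0.0848
```

Run:
```python
from h import *
plan(.572,-.1427,.1466,91.7)
save('wrist','w12.png');save('side','s12.png');save('scene','c12.png')
```

```text
t 22.2 pos [ 0.5743 -0.2122  0.3054] yaw 91.82 tilt [ 1.e-04 -1.e-04 -1.e+00] F [-0.36  0.37 -1.4 ] w 0.0848
shift tool (now axes) [ 6.960e-02 -1.000e-04  1.588e-01] rot [0.0001 0.0001 0.0022]
```

View pics/w12.png

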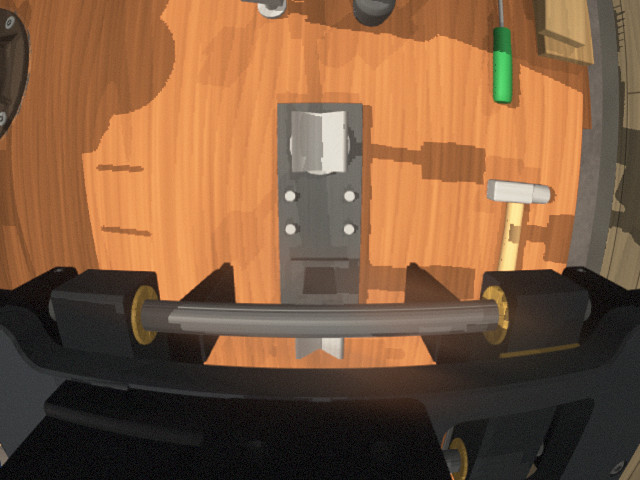

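View pics/s12.png

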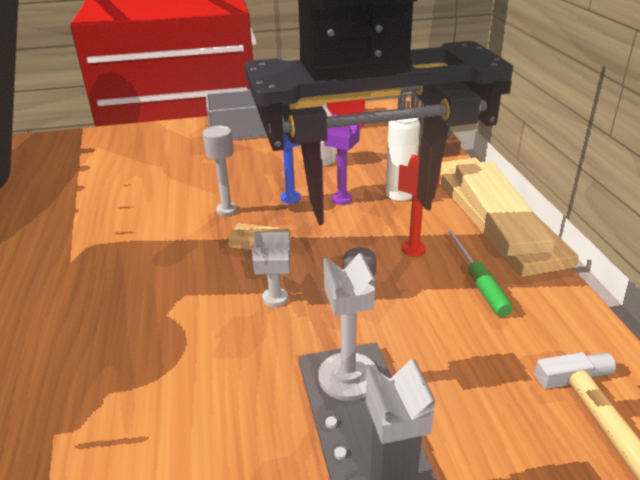

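arm_command:
  targets:
    - [[0, 0, 0], [0, 0, 0], 0.085]
    - [[0, 0, 0], [0, 0, 0], 0.085]
    - [[0, 0, 0], [0, 0, 0], 0.085]
    - [[0, 0, 0], [0, 0, 0], 0.085]
    - [[0, 0, 0], [0, 0, 0], 0.085]
    - [[0, 0, 0], [0, 0, 0], 0.085]
    - [[0, 0, 0], [0, 0, 0], 0.085]
    - [[0, 0, 0], [0, 0, 0], 0.085]
    - [[0, 0, 0], [0, 0, 0], 0.085]
    - [[0, 0, 0], [0, 0, 0], 0.085]

```text
time_s: 23.35
ee_pos: [0.5742, -0.2125, 0.3054]
ee_rot: [[-0.031, 1.0, 0.0], [1.0, 0.031, -0.0], [-0.0, 0.0, -1.0]]
wrist_force: [0.7, -0.4, -0.8]
width: 0.0852
```

arm_command:
  targets:
    - [[0, 0, 0], [0, 0, 0], 0.085]
    - [[0, 0, 0], [0, 0, 0], 0.085]
    - [[0, 0, 0], [0, 0, 0], 0.085]
    - [[0, 0, 0], [0, 0, 0], 0.085]
    - [[0, 0, 0], [0, 0, 0], 0.085]
    - [[0, 0, 0], [0, 0, 0], 0.085]
    - [[0, 0, 0], [0, 0, 0], 0.085]
    - [[0, 0, 0], [0, 0, 0], 0.085]
    - [[0, 0, 0], [0, 0, 0], 0.085]
    - [[0, 0, 0], [0, 0, 0], 0.085]

```text
time_s: 24.35
ee_pos: [0.5742, -0.2125, 0.3053]
ee_rot: [[-0.031, 1.0, 0.0], [1.0, 0.031, -0.0], [-0.0, 0.0, -1.0]]
wrist_force: [-0.0, -1.3, -1.2]
width: 0.0849
```

Run:
```python
from h import *
s=status.state();print(s['time_s'])
for n,f in(('wrist','w'),('side','s'),('scene','c')):
    b=save(n,f+'13.png').astype(int);a=cv2.imread('pics/'+f+'12.png')[:,:,::-1].astype(int)
    d=abs(a-b).max(2);print(n,d.max(),(d>25).sum())
a=cv2.imread('pics/c13.png');w=cv2.imread('pics/w13.png')
cv2.imwrite('pics/z13.png',np.hstack([cv2.resize(a[110:290,20:240],(400,327)),cv2.resize(w[120:310,200:440],(400,327))]))
for t in('vpost','pad'):
  for n in('scene','side'):
    for d in landmark_of(n,t)[:6]:print(n,t,d,onz(n,d['uv'],.02).round(4))
```

```text
24.35
wrist 100 1073
side 78 102
scene 98 150
scene vpost {'uv': [459.5, 219.7], 'score': 0.84} [0.5795 0.3042 0.02  ]
scene vpost {'uv': [458.8, 267.1], 'score': 0.82} [0.6651 0.2829 0.02  ]
scene vpost {'uv': [184.7, 228.5], 'score': 0.74} [ 0.5692 -0.1427  0.02  ]
scene vpost {'uv': [351.4, 322.1], 'score': 0.56} [0.7424 0.1077 0.02  ]
side vpost {'uv': [343.8, 200.7], 'score': 0.94} [0.6542 0.2492 0.02  ]
side vpost {'uv': [288.5, 199.2], 'score': 0.88} [0.5625 0.276  0.02  ]
side vpost {'uv': [413.3, 247.4], 'score': 0.6} [0.7252 0.0879 0.02  ]
side vpost {'uv': [349.2, 372.2], 'score': 0.55} [ 0.5728 -0.1407  0.02  ]
scene pad {'uv': [185.3, 228.8], 'score': 0.79} [ 0.5699 -0.1417  0.02  ]
side pad {'uv': [344.1, 370.9], 'score': 0.78} [ 0.5675 -0.1375  0.02  ]
```

View pics/z13.png

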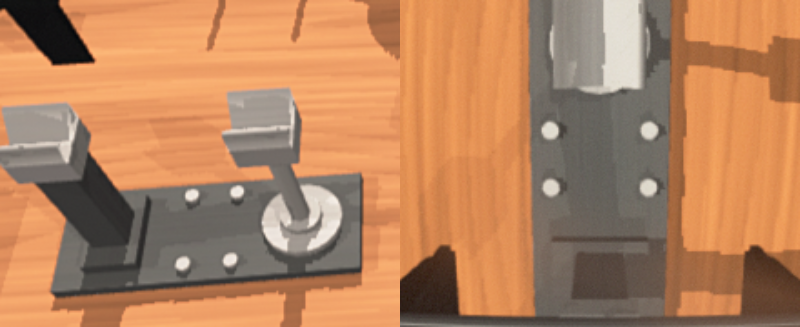

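Run:
```python
from station import arm
print(arm.job_done())
```

```text
the job is handed in; nothing more can be done
None
```

I stood the steel V-head support upright in the middle of the pad, with its V in line with the bracket's V. I handed the job in at about 24.7 s of the 54 s allowed.

- **Pick-up and placing:** I gripped the solid part of the head across its y faces and carried it over. Just above the pad I shifted it about 2.7 mm after comparing foot and pad in the wrist picture. Then I lowered it until the pad took the weight (force at most about 4.4 N in the readings), eased the grip, opened the fingers slowly and backed straight up.
- **Position:** Just above the pad, the foot and pad outlines matched the same centre to within about 0.5 mm in the wrist picture. After release, the scene network put foot and pad within about 1 mm of each other. The side network was noisier and had them about 6 mm apart. I trusted the outlines over that figure.
- **V alignment:** The gripper's final angle was 91.8°, against about 91.7° measured for the plate. I did not measure the head's angle again after letting go; it looked in line with the bracket's V in the pictures.
- **Standing still:** The support stayed upright over the more than 2 s I watched after clearing it. Pictures taken 2 s apart were not pixel-identical, with 100–150 changed pixels in the fixed cameras and about 1,070 in the wrist camera. I put this down to noise and slight arm motion and saw no movement of the support.
- **Other supports:** The short V-head and flat-topped supports were not touched.

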